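# Unbolt and open the green sachet caddy

## Task

Get the tea sachets ready for service: on the caddy with the green lid, draw the small bolt all the way back out of the lid, then slide the green lid fully open. Leave the caddy with the orange lid bolted as it is.

Things in the scene. Friction and masses are not known exactly. Their poses are not given: they have to be found in the camera images.
- green_caddy: Fixed aluminium box, 216 mm long (x), 150 wide (y), about 75 high, with a green sliding lid over its near half; an equal box with an orange lid stands by it. Origin: centre of its underside. x: towards the rear, the way the lid opens; y: to its left; z up. A bolt on its right ledge holds the lid.
- green_caddy_bolt_knob (a point): Centre of the black square knob on the green caddy's bolt: 16 x 16 mm, 30 mm tall, top 100 mm above the worktop. Axes as the caddy's. It slides along the caddy's y; two steel guides beside its bar rise to 75 mm above the worktop, and only the lid's knob stands higher near it.
- green_caddy_bolt (a joint): Travel of the green caddy's bolt in m: 0 fully shot, its tongue 12 mm deep in the notch of the lid's right edge; grows as the knob is moved along the caddy's -y, away from the lid; 0.026 fully drawn back. It stays where it is left and resists with about 1.5 N. The lid cannot move until the bolt is drawn past 0.012.
- green_caddy_lid_knob (a point): Centre of the white square knob on the green lid: 22 x 22 mm, 28 mm tall, top 100 mm above the worktop; the lid's top is at 72 mm, the box's lip on the left at 76 mm. Axes as the caddy's. With lid closed and bolt shot it lies 50 mm nearer the box's near end (-x) and 62 mm further along the caddy's y than the bolt's knob.
- green_caddy_lid (a joint): Travel of the green lid in m: 0 closed; grows as the lid is slid along the caddy's +x, away from the box's near end and over the rear deck; 0.085 fully open. It stays where it is left and resists with about 1.5 N.
- orange_caddy_bolt (a joint): Travel of the bolt on the other, orange-lidded caddy in m: 0 fully shot, 0.026 drawn back. To be left alone.

How it is judged:
By the outcome, as a careful person would: the job done as asked, in the order asked, and still so for the second after the job is handed in, with the robot touching nothing.
It also fails if it takes over 42 s, if anything falls off the work surface, if the arm or the gripper's body presses on something with over 40 N, if the wrist force passes 120 N, or if a joint passes its speed limit or range.

## Robot

A 6-joint arm with a two-finger parallel gripper is mounted at the origin on a cart in front of the work surface, level with it; the furniture and walls round the work are solid. World frame = base frame: x ahead of the robot, y to its left, z up, the work surface at z = 0. Lengths are in m, angles in rad, forces in N, time in s.
With the tool pointing down it reaches from about 0.35 to 0.95 m from the base axis. Payload 17.4 kg.
Tool frame: the origin (TCP) lies midway between the tips of the shut fingers; the grasp point (between the pads) lies 19 mm behind it (manip.hold_point_z is the distance from the TCP to the grasp point, in m); z points along the fingers, x is the direction in which the jaws open and shut, and the axes are right-handed (so a half turn about z gives the same grasp; the last joint's range is limited). The gripper opens to 93 mm and grips with 3 to 60 N. Pads are 15 mm wide; open, the fingers measure 128 mm over their backs; the gripper's body (75 mm by 188 mm) begins 65 mm behind the grasp point.
Start: joints at [-1.308, 0.116, 1.442, -0, 1.584, -0.038], TCP at [0.2, -0.645, 0.219] pointing down, gripper open.
Joint ranges: [-2.83, 2.83], [-0.83, 2.19], [0.07, 2.5], [-1.14, 4.28], [0.01, 3], [-2.97, 2.97]. Speed limits (rad/s): [1.89, 1.89, 2.22, 3.14, 3.14, 3.14].

## Interface

Orientations are given as a unit quaternion [w, x, y, z].
In Python, from station import manip, viewer gives the robot as it stands.
- The arm moves only by the shell command python3 -m pendant 'ROWS'. ROWS is JSON, a list of rows, each an object with "jaw": the finger opening in mm, from 0 to 93; "xyz": the shift along the tool's x, y, z in mm, a list of three; "dr": the turn, a rotation vector about the tool's x, y, z in rad, a list of three. In form: [{"jaw": jaw, "xyz": [dx, dy, dz], "dr": [rx, ry, rz]}, ...]. A call has 1 to 20 rows; each row shifts and turns the commanded pose from where the row before left it, along the tool's axes as they then stand; what a row does not reach is not made up. A row lasts 1/12 s, in which the tool goes at most 41.7 mm and 7.16 degrees, less where a joint would pass 70% of its speed; a pose out of reach is approached as far as the arm can. A call with a gripper value outside its range is refused whole. The fingers move at their own pace and stop on an object; the grip force is fixed at half the most. Time passes only in rows, so rows that do not move let the fingers close. It gives the time, the measured TCP pose, the force and the opening at its end, in the units of the state.
- manip.state(): the state, without advancing time (a new reading comes with each control period).
- viewer.read_camera(name): name is "scene" or "top" or "wrist"; returns a dict with "image" (480x640x3 uint8, blue, green, red), "fovy" (degrees; the focal length in pixels is half the picture's height over the tangent of half this angle, whatever the lens; pixels are square), "cx", "cy" (the principal point, pixels), "pose" (4x4, takes a point from camera to world coordinates); the wrist camera has in their place "hand_eye" (4x4, takes a point from camera to tool coordinates, whose origin is the TCP and whose axes are the tool frame's). Camera axes: x right, y up, looking along -z (the intrinsics and any distortion apply to the point x, -y, -z); pixel columns grow to the right and rows downward; lengths in m; the calibration is good to about 2 mm. A picture is of the moment at which its call begins: read the wrist's pose just before it. There is no depth.
- manip.close_job(): hands the job in, once; it reports no verdict.
The state is a dict: "t": time; "joint_pos": joint angles; "qvel": joint speeds; "tau": joint torques, N m; "tool_pos": TCP position; "orientation": TCP orientation; "force": force on the tool from outside, world axes, zero at the start; "wrist_torque": the same for the moment, N m; "grip_width": finger opening in m.
Only numpy, scipy, OpenCV 4.12 (cv2) and the standard library are available. Lean on these libraries where they do the work, as an engineer would, in place of code of your own. Each camera call takes 0.05 s, during which the arm holds its last target.

## Working session

There is one attempt and no reset: what is moved stays moved. The work goes in short steps, Python scripts to look and compute and a shell command to move; the robot and the scene stay as the last step left them, time stands still between calls to the robot, and variables do not carry over. Pictures are saved under pics/ and viewed, and the job is handed in when it is done.

```bash
ls; mkdir -p pics
python3 - <<'E'
from station import manip, viewer
import cv2
for n in ["scene","top","wrist"]:
    s=manip.state(); c=viewer.read_camera(n)
    cv2.imwrite(f"pics/{n}0.png",c["image"])
    print(n,{k:v for k,v in c.items() if k!="image"})
print(s, manip.hold_point_z)
E
```

```text
pics
scene {'fovy': 46.7132327739552, 'cx': 324.450270989092, 'cy': 230.53057751451564, 'pose': array([[-0.56882151,  0.37352353, -0.73274979, -0.2349591 ],
       [-0.82244225, -0.25231054,  0.50983149,  0.53357405],
       [ 0.00555356,  0.8926475 ,  0.45072119,  0.5091354 ],
       [ 0.        ,  0.        ,  0.        ,  1.        ]])}
top {'fovy': 53.27180737380286, 'cx': 319.4786274911234, 'cy': 247.6639251051373, 'pose': array([[-0.01261892,  0.98283006, -0.18408108,  0.31432143],
       [-0.99990906, -0.01152717,  0.00699973,  0.01806216],
       [ 0.00475761,  0.18415267,  0.98288614,  0.91706093],
       [ 0.        ,  0.        ,  0.        ,  1.        ]])}
wrist {'fovy': 64.7253581678538, 'cx': 316.21670793350745, 'cy': 238.00186243094205, 'hand_eye': array([[ 9.99999755e-01,  6.99477968e-04, -2.66451367e-05,
         3.13068993e-05],
       [ 6.62921062e-04, -9.58585635e-01, -2.84803687e-01,
        -7.89549261e-02],
       [-2.24755550e-04,  2.84803600e-01, -9.58585864e-01,
        -1.66879473e-01],
       [ 0.00000000e+00,  0.00000000e+00,  0.00000000e+00,
         1.00000000e+00]])}
{'t': 0.1, 'joint_pos': array([-1.30778493e+00,  1.16439177e-01,  1.44217182e+00,  2.21233133e-06,
        1.58401141e+00, -3.78226962e-02]), 'qvel': array([-0.00233311, -0.00145902, -0.00165912,  0.0004517 ,  0.00051214,
        0.0001228 ]), 'tau': array([ 1.15570969e-03, -7.22894955e+01, -6.23866367e+01,  7.81688397e-02,
        2.28040293e-02, -5.71529768e-05]), 'tool_pos': array([ 0.19994528, -0.64452115,  0.21799477]), 'orientation': array([-3.21724896e-04,  8.05082800e-01, -5.93162221e-01, -4.01982120e-04]), 'force': array([-0.12336145,  0.15437645,  0.65802673]), 'wrist_torque': array([ 0.0243494 ,  0.02742161, -0.04644505]), 'grip_width': 0.09336191034738175} 0.0188
```

View pics/scene0.png

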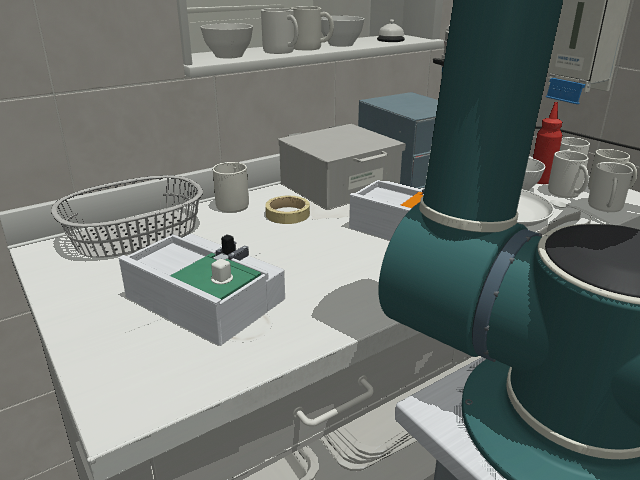

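View pics/top0.png

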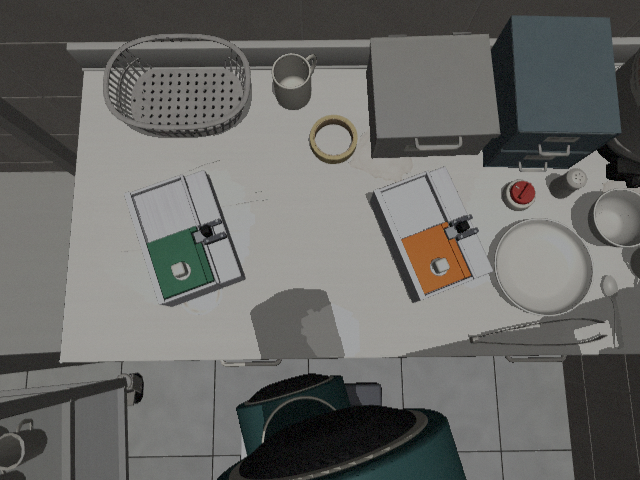

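The scene view shows the green caddy unobstructed, with its bolt knob at about (228,243) and lid knob at about (221,268). In the top view it is on the left, bolt knob ~(208,230), lid knob ~(180,269). The orange caddy is on the right, at about (430,235).

Run:
```python
import cv2
a=cv2.imread("pics/top0.png")[160:310,115:255]; cv2.imwrite("pics/topz.png",cv2.resize(a,None,fx=4,fy=4,interpolation=cv2.INTER_CUBIC))
a=cv2.imread("pics/scene0.png")[225:350,115:295]; cv2.imwrite("pics/scz.png",cv2.resize(a,None,fx=4,fy=4,interpolation=cv2.INTER_CUBIC))
```

```text
(no output)
```

View pics/topz.png

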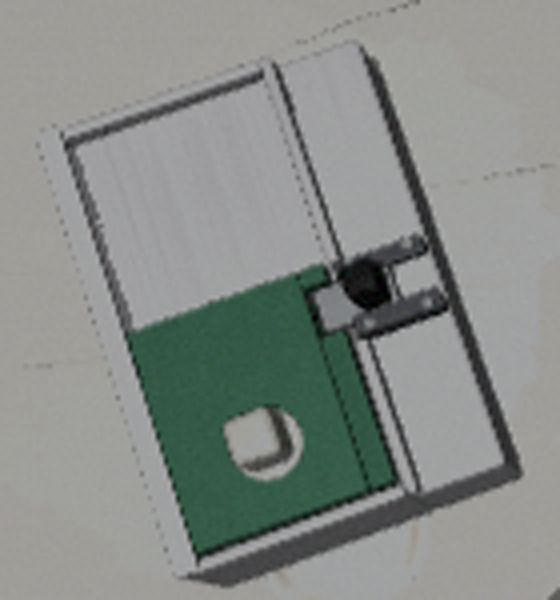

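View pics/scz.png

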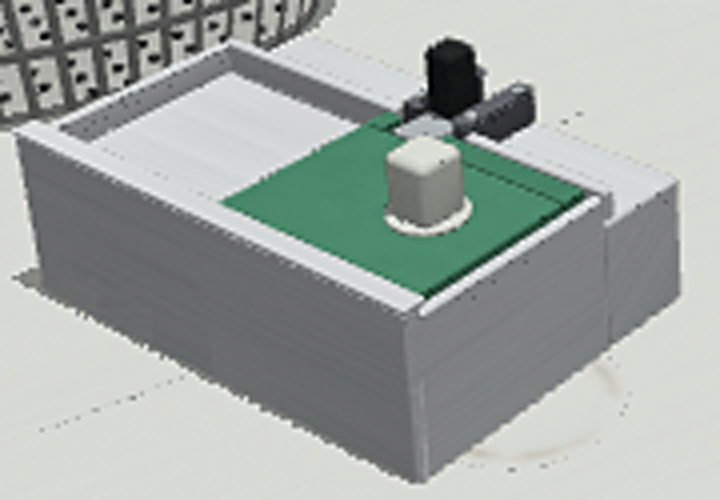

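```bash
cat > h.py <<'E'
import numpy as np
from scipy.spatial.transform import Rotation as R
def ray(c,u,v):
    f=240/np.tan(np.radians(c["fovy"])/2)
    d=np.array([(u-c["cx"])/f,-(v-c["cy"])/f,-1.])
    return c["pose"][:3,3], c["pose"][:3,:3]@d
def onz(c,u,v,z):
    o,d=ray(c,u,v); return o+d*(z-o[2])/d[2]
def tri(*rs):
    A=0;b=0
    for o,d in rs:
        d=d/np.linalg.norm(d);P=np.eye(3)-np.outer(d,d);A=A+P;b=b+P@o
    return np.linalg.solve(A,b)
def wristcam(c,s):
    q=s["orientation"];T=np.eye(4);T[:3,:3]=R.from_quat([q[1],q[2],q[3],q[0]]).as_matrix();T[:3,3]=s["tool_pos"]
    return dict(c,pose=T@c["hand_eye"])
E
python3 - <<'E'
from h import *
from station import viewer
np.set_printoptions(precision=4,suppress=True)
t=viewer.read_camera("top");s=viewer.read_camera("scene")
T=lambda x,y:(115+x/4-.4,160+y/4-.4)
S=lambda x,y:(115+x/4-.4,225+y/4-.4)
for n,a,b in [("lid",(254,434),(425,153)),("bolt",(361,278),(452,47))]:
    print(n,onz(t,*T(*a),.1),onz(s,*S(*b),.1),tri(ray(t,*T(*a)),ray(s,*S(*b))))
for n,a,b in [("farleft",(45,133),(20,133)),("nearleft",(182,573),(413,312)),("near right lip",(412,492),(602,200)),("farright lip",(272,62),(233,42))]:
    print(n,onz(t,*T(*a),.076),onz(s,*S(*b),.076),tri(ray(t,*T(*a)),ray(s,*S(*b))))
E
```

```text
lid [0.4344 0.256  0.1   ] [0.4288 0.2559 0.1   ] [0.4339 0.2553 0.0978]
bolt [0.5027 0.2122 0.1   ] [0.4998 0.2107 0.1   ] [0.502  0.2111 0.0996]
farleft [0.5777 0.3639 0.076 ] [0.5709 0.3641 0.076 ] [0.5779 0.3638 0.0731]
nearleft [0.377  0.2918 0.076 ] [0.3706 0.2898 0.076 ] [0.3758 0.2903 0.074 ]
near right lip [0.4113 0.1924 0.076 ] [0.3988 0.2001 0.076 ] [0.412  0.1937 0.0673]
farright lip [0.6105 0.2619 0.076 ] [0.599  0.2665 0.076 ] [0.6122 0.263  0.0696]
```

The triangulated heights (98 and 100 mm) and the knob spacing (81 mm against an expected 79.6) agree with the given sizes. The caddy yaw is about 19.3°. Tool x is already close to caddy -y, and tool y is close to caddy -x.

```bash
python3 -m pendant '[{"jaw":50,"xyz":[-14,-10,0],"dr":[0,0,0]},{"jaw":50,"xyz":[-28,-21,0],"dr":[0,0,0]},{"jaw":50,"xyz":[-28,-21,0],"dr":[0,0,0]},{"jaw":50,"xyz":[-28,-21,0],"dr":[0,0,0]},{"jaw":50,"xyz":[-28,-21,0],"dr":[0,0,0]},{"jaw":50,"xyz":[-28,-21,0],"dr":[0,0,0]},{"jaw":50,"xyz":[-28,-21,0],"dr":[0,0,0]},{"jaw":50,"xyz":[-28,-21,0],"dr":[0,0,0]},{"jaw":50,"xyz":[-28,-21,0],"dr":[0,0,0]},{"jaw":50,"xyz":[-28,-21,0],"dr":[0,0,0]},{"jaw":50,"xyz":[-28,-21,0],"dr":[0,0,0]},{"jaw":50,"xyz":[-28,-21,0],"dr":[0,0,0]},{"jaw":50,"xyz":[-28,-21,0],"dr":[0,0,0]},{"jaw":50,"xyz":[-28,-21,0],"dr":[0,0,0]},{"jaw":50,"xyz":[-28,-21,0],"dr":[0,0,0]},{"jaw":50,"xyz":[-28,-21,0],"dr":[0,0,0]},{"jaw":50,"xyz":[-28,-21,0],"dr":[0,0,0]},{"jaw":50,"xyz":[-28,-21,0],"dr":[0,0,0]},{"jaw":50,"xyz":[-28,-21,0],"dr":[0,0,0]},{"jaw":50,"xyz":[-28,-21,0],"dr":[0,0,0]}]'
```

```text
t: 1.92
tool_pos: [0.429, -0.0002, 0.2189]
orientation: [-0.0, 0.805, -0.593, 0.0]
force: [0.2, -0.5, 0.5]
grip_width: 0.0495
```

```bash
python3 -m pendant '[{"jaw":36,"xyz":[-26,-19,0],"dr":[0,0,0]},{"jaw":36,"xyz":[-26,-19,0],"dr":[0,0,0]},{"jaw":36,"xyz":[-26,-19,0],"dr":[0,0,0]},{"jaw":36,"xyz":[-26,-19,0],"dr":[0,0,0]},{"jaw":36,"xyz":[-26,-19,0],"dr":[0,0,0]},{"jaw":36,"xyz":[-26,-19,0],"dr":[0,0,0]},{"jaw":36,"xyz":[-18,-13,0],"dr":[0,0,0]},{"jaw":36,"xyz":[-9,-6,0],"dr":[0,0,-0.037]},{"jaw":36,"xyz":[0,0,0],"dr":[0,0,0]},{"jaw":36,"xyz":[0,0,0],"dr":[0,0,0]},{"jaw":36,"xyz":[0,0,0],"dr":[0,0,0]}]'
python3 - <<'E'
from h import *
from station import manip,viewer
import cv2
s=manip.state();c=viewer.read_camera("wrist");cv2.imwrite("pics/w1.png",c["image"])
c=wristcam(c,s);np.save("w1.npy",c["pose"]);print(s["t"],s["tool_pos"],s["grip_width"],c["pose"])
E
```

```text
t: 2.83
tool_pos: [0.5014, 0.2112, 0.2187]
orientation: [0.0, 0.816, -0.578, 0.0]
force: [0.3, -0.1, 0.5]
grip_width: 0.0359
2.8333 [0.50144536 0.21119427 0.21873583] 0.03593994251482236 [[ 3.30188995e-01  9.04850932e-01  2.68737826e-01  5.75953931e-01]
 [-9.43914741e-01  3.16392633e-01  9.44492671e-02  2.37334353e-01]
 [ 4.35838830e-04 -2.84851704e-01  9.58571498e-01  3.85611993e-01]
 [ 0.00000000e+00  0.00000000e+00  0.00000000e+00  1.00000000e+00]]
```

View pics/w1.png

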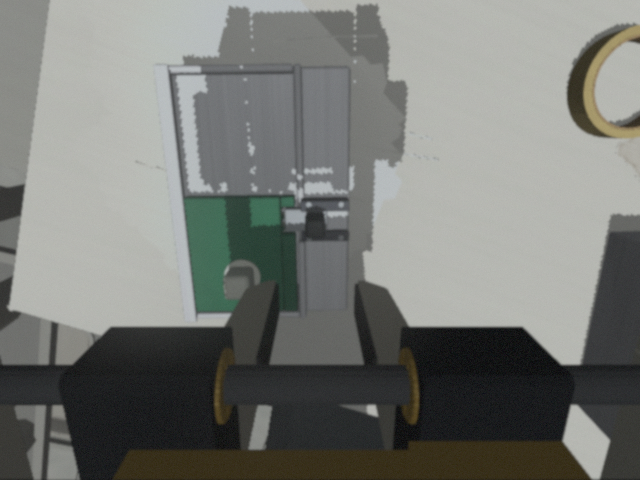

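Run:
```python
from h import *
from station import viewer
import cv2
c=viewer.read_camera("wrist");P=np.load("w1.npy");c["pose"]=P
f=240/np.tan(np.radians(c["fovy"])/2)
def pj(p):
    q=P[:3,:3].T@(np.array(p)-P[:3,3]); return c["cx"]+f*q[0]/-q[2], c["cy"]-f*q[1]/-q[2]
for n,p in dict(bolt=(.502,.2115,.1),lid=(.434,.2555,.1),nl=(.376,.291,.076),fl=(.578,.364,.076),nr=(.411,.193,.076),fr=(.611,.2625,.076),tcp=(.5014,.2112,.2187)).items(): print(n,pj(p))
im=c["image"][150:330,150:400];cv2.imwrite("pics/w1z.png",cv2.convertScaleAbs(cv2.resize(im,None,fx=3,fy=3,interpolation=cv2.INTER_CUBIC),alpha=1.8))
```

```text
bolt (np.float64(316.01483441682717), np.float64(229.98723728755857))
lid (np.float64(237.9073989236607), np.float64(288.4752513243495))
nl (np.float64(188.1522995669483), np.float64(321.0539785884095))
fl (np.float64(157.64970104437575), np.float64(64.64669036252889))
nr (np.float64(302.2292439946259), np.float64(320.3625001496317))
fr (np.float64(299.8481463304628), np.float64(68.07863827596975))
tcp (np.float64(316.1730597578155), np.float64(296.48856140908885))
```

View pics/w1z.png

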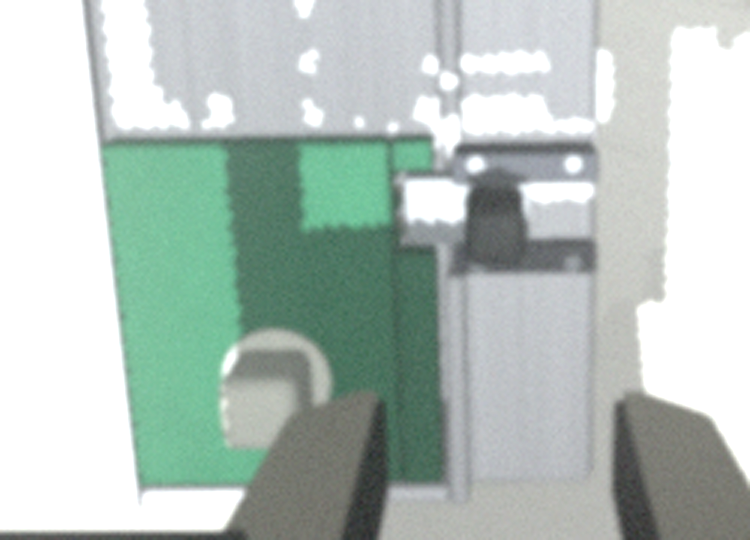

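The wrist view confirms the estimate: the bolt knob's top is at (315.5,230), predicted (316,230), and the lid knob is at (236,288), predicted (238,288). The jaws are aligned with the caddy, so I'm descending to z≈0.081.

```bash
python3 -m pendant '[{"jaw":36,"xyz":[0,0,20],"dr":[0,0,0]},{"jaw":36,"xyz":[0,0,25],"dr":[0,0,0]},{"jaw":36,"xyz":[0,0,25],"dr":[0,0,0]},{"jaw":36,"xyz":[0,0,20],"dr":[0,0,0]},{"jaw":36,"xyz":[0,0,18],"dr":[0,0,0]},{"jaw":36,"xyz":[0,0,15],"dr":[0,0,0]},{"jaw":36,"xyz":[0,0,10],"dr":[0,0,0]},{"jaw":36,"xyz":[0,0,5],"dr":[0,0,0]},{"jaw":36,"xyz":[0,0,0],"dr":[0,0,0]},{"jaw":36,"xyz":[0,0,0],"dr":[0,0,0]}]'
python3 - <<'E'
from station import viewer
import cv2
a=viewer.read_camera("scene")["image"];cv2.imwrite("pics/s2.png",cv2.resize(a[170:350,115:355],None,fx=3,fy=3))
E
```

```text
t: 3.77
tool_pos: [0.5019, 0.212, 0.0814]
orientation: [-0.0, 0.816, -0.578, 0.0]
force: [-0.5, -0.5, 0.4]
grip_width: 0.036
```

View pics/s2.png

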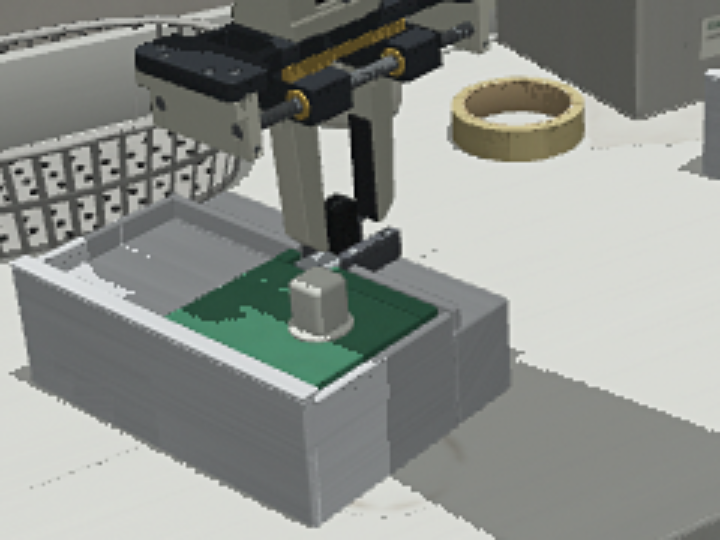

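The knob sits between the two fingers, at about (345,225) in the crop. Next: close the jaws.

```bash
python3 -m pendant '[{"jaw":10,"xyz":[0,0,0],"dr":[0,0,0]},{"jaw":10,"xyz":[0,0,0],"dr":[0,0,0]},{"jaw":10,"xyz":[0,0,0],"dr":[0,0,0]},{"jaw":10,"xyz":[0,0,0],"dr":[0,0,0]},{"jaw":10,"xyz":[0,0,0],"dr":[0,0,0]},{"jaw":10,"xyz":[0,0,0],"dr":[0,0,0]}]'
```

```text
t: 4.32
tool_pos: [0.5018, 0.2122, 0.081]
orientation: [-0.0, 0.816, -0.578, 0.0]
force: [-0.5, -0.2, 3.8]
grip_width: 0.0156
```

The width is 16 mm, so the knob is gripped. Now I'll draw it along tool +x.

```bash
python3 -m pendant '[{"jaw":10,"xyz":[3,0,0],"dr":[0,0,0]},{"jaw":10,"xyz":[4,0,0],"dr":[0,0,0]},{"jaw":10,"xyz":[4,0,0],"dr":[0,0,0]},{"jaw":10,"xyz":[4,0,0],"dr":[0,0,0]},{"jaw":10,"xyz":[4,0,0],"dr":[0,0,0]},{"jaw":10,"xyz":[3,0,0],"dr":[0,0,0]},{"jaw":10,"xyz":[2,0,0],"dr":[0,0,0]},{"jaw":10,"xyz":[0,0,0],"dr":[0,0,0]},{"jaw":10,"xyz":[0,0,0],"dr":[0,0,0]}]'; python3 -m pendant '[{"jaw":10,"xyz":[1,0,0],"dr":[0,0,0]},{"jaw":10,"xyz":[1,0,0],"dr":[0,0,0]},{"jaw":10,"xyz":[1,0,0],"dr":[0,0,0]},{"jaw":10,"xyz":[0,0,0],"dr":[0,0,0]},{"jaw":10,"xyz":[0,0,0],"dr":[0,0,0]}]'
```

```text
t: 5.07
tool_pos: [0.5095, 0.1908, 0.081]
orientation: [-0.001, 0.816, -0.578, -0.001]
force: [-2.7, 14.8, 4.8]
grip_width: 0.0154
t: 5.48
tool_pos: [0.5097, 0.1903, 0.081]
orientation: [-0.003, 0.816, -0.578, -0.003]
force: [-9.9, 34.1, 5.2]
grip_width: 0.0158
```

The bolt has moved about 23.3 mm and met a firm stop. I'll relax the force and check whether that is the true end.

```bash
python3 -m pendant '[{"jaw":10,"xyz":[-1.5,0,0],"dr":[0,0,0]},{"jaw":10,"xyz":[-1,0,0],"dr":[0,0,0]},{"jaw":10,"xyz":[0,0,0],"dr":[0,0,0]},{"jaw":30,"xyz":[0,0,0],"dr":[0,0,0]},{"jaw":36,"xyz":[0,0,0],"dr":[0,0,0]},{"jaw":36,"xyz":[0,0,0],"dr":[0,0,0]},{"jaw":36,"xyz":[0,0,0],"dr":[0,0,0]},{"jaw":36,"xyz":[0,0,-10],"dr":[0,0,0]},{"jaw":36,"xyz":[0,0,-30],"dr":[0,0,0]},{"jaw":36,"xyz":[0,0,-35],"dr":[0,0,0]},{"jaw":36,"xyz":[0,0,-35],"dr":[0,0,0]},{"jaw":36,"xyz":[0,0,-20],"dr":[0,0,0]},{"jaw":36,"xyz":[0,0,0],"dr":[0,0,0]},{"jaw":36,"xyz":[0,0,0],"dr":[0,0,0]}]'
python3 - <<'E'
from h import *
from station import manip,viewer
import cv2
s=manip.state();c=viewer.read_camera("wrist")
c=wristcam(c,s);np.save("w3.npy",c["pose"]);print(s["tool_pos"])
im=c["image"][150:330,150:400];cv2.imwrite("pics/w3z.png",cv2.convertScaleAbs(cv2.resize(im,None,fx=3,fy=3,interpolation=cv2.INTER_CUBIC),alpha=1.8))
a=viewer.read_camera("scene")["image"];cv2.imwrite("pics/s3.png",cv2.resize(a[225:325,165:295],None,fx=5,fy=5,interpolation=cv2.INTER_CUBIC))
E
```

```text
t: 6.65
tool_pos: [0.5102, 0.189, 0.2123]
orientation: [-0.001, 0.816, -0.578, 0.001]
force: [-0.0, 0.9, -0.4]
grip_width: 0.0363
[0.51016198 0.18899664 0.21227479]
```

View pics/w3z.png

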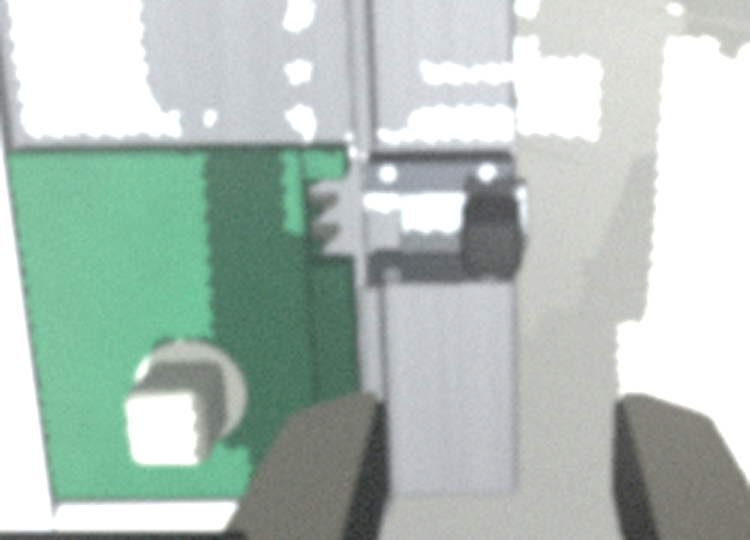

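View pics/s3.png

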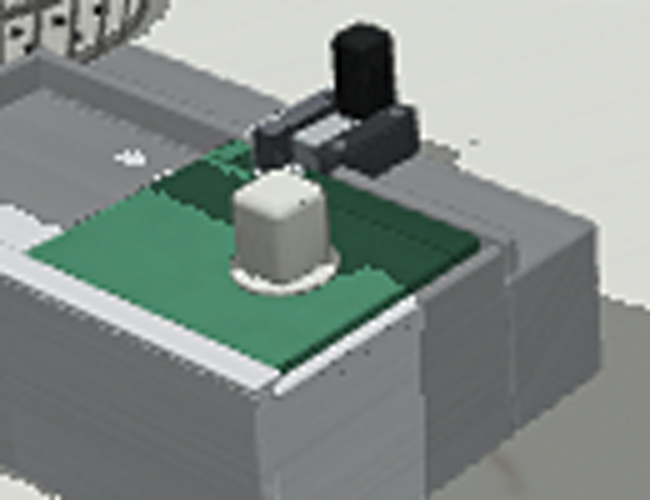

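Run:
```python
from h import *
from station import viewer
c=viewer.read_camera("wrist")
e=np.array([.330,-.944]);ex=np.array([.944,.330])
def p(f,u,v,z):
    c["pose"]=np.load(f);return onz(c,150+u/3-.33,150+v/3-.33,z)[:2]
A=p("w1.npy",497,240,.1);B=p("w3.npy",492,247,.1)
print("wrist",A,B,(B-A)@e,(B-A)@ex)
s=viewer.read_camera("scene")
A=onz(s,115+452/4-.4,225+47/4-.4,.1)[:2];B=onz(s,165+364/5-.4,225+38/5-.4,.1)[:2]
print("scene",A,B,(B-A)@e,(B-A)@ex)
for u,v in((160,415),(163,425)):
    L=p("w3.npy",u,v,.1);print("lid",L)
from station import manip;print(manip.state()["tool_pos"])
```

```text
wrist [0.50206769 0.21208521] [0.51053669 0.19114476] 0.02256255574781163 0.0010843896343444826
scene [0.49979854 0.21066994] [0.50421652 0.19110393] 0.019928244596898754 -0.0022862110147839117
lid [0.43737977 0.25940964]
lid [0.43482691 0.25792506]
[0.5093831  0.18883556 0.20941282]
```

The tongue has cleared the notch: it now ends at about (400,230) in the crop, outside the lid edge at 358. But all my measurements give about 23 mm of travel rather than 26. I'll push again from higher up, without gripping, to see whether this is the true end stop.

```bash
python3 -m pendant '[{"jaw":30,"xyz":[0,0,20],"dr":[0,0,0]},{"jaw":30,"xyz":[0,0,30],"dr":[0,0,0]},{"jaw":30,"xyz":[0,0,30],"dr":[0,0,0]},{"jaw":30,"xyz":[0,0,24],"dr":[0,0,0]},{"jaw":30,"xyz":[0,0,14],"dr":[0,0,0]},{"jaw":30,"xyz":[0,0,5],"dr":[0,0,0]},{"jaw":30,"xyz":[0,0,0],"dr":[0,0,0]},{"jaw":30,"xyz":[0,0,0],"dr":[0,0,0]},{"jaw":30,"xyz":[0,0,0],"dr":[0,0,0]}]'; python3 -m pendant '[{"jaw":30,"xyz":[2,0,0],"dr":[0,0,0]},{"jaw":30,"xyz":[2,0,0],"dr":[0,0,0]},{"jaw":30,"xyz":[2,0,0],"dr":[0,0,0]},{"jaw":30,"xyz":[0,0,0],"dr":[0,0,0]},{"jaw":30,"xyz":[0,0,0],"dr":[0,0,0]}]';  python3 -m pendant '[{"jaw":30,"xyz":[2,0,0],"dr":[0,0,0]},{"jaw":30,"xyz":[0,0,0],"dr":[0,0,0]}]'
```

```text
t: 7.6
tool_pos: [0.5105, 0.1893, 0.0892]
orientation: [-0.001, 0.816, -0.578, 0.001]
force: [0.1, -0.6, -0.1]
grip_width: 0.0303
t: 8.02
tool_pos: [0.5119, 0.1841, 0.0885]
orientation: [-0.001, 0.816, -0.578, -0.0]
force: [-2.7, 7.7, 4.8]
grip_width: 0.0298
t: 8.18
tool_pos: [0.5121, 0.1836, 0.0885]
orientation: [-0.002, 0.816, -0.578, -0.002]
force: [-7.2, 18.9, 4.9]
grip_width: 0.0303
```

The stop is at the same knob position, (.5098,.1902), from both contact methods. The lid knob position this predicts for 26 mm of travel is (.4336,.2568), which matches vision, (.434–.436, .255–.259). The bolt is therefore fully drawn, and the first grip had just shifted it slightly. I'll back off and go to the lid knob.

```bash
python3 -m pendant '[{"jaw":30,"xyz":[-4,0,0],"dr":[0,0,0]},{"jaw":30,"xyz":[-4,0,0],"dr":[0,0,0]},{"jaw":30,"xyz":[0,0,0],"dr":[0,0,0]},{"jaw":30,"xyz":[0,0,-15],"dr":[0,0,0]},{"jaw":30,"xyz":[0,0,-20],"dr":[0,0,0]},{"jaw":46,"xyz":[0,0,-15],"dr":[0,0,0]},{"jaw":46,"xyz":[-10,5,0],"dr":[0,0,0]},{"jaw":46,"xyz":[-20,11,0],"dr":[0,0,0]},{"jaw":46,"xyz":[-20,11,0],"dr":[0,0,0]},{"jaw":46,"xyz":[-20,11,0],"dr":[0,0,0]},{"jaw":46,"xyz":[-14,8,0],"dr":[0,0,0]},{"jaw":46,"xyz":[-5,3,0],"dr":[0,0,0]},{"jaw":46,"xyz":[0,0,0],"dr":[0,0,0]},{"jaw":46,"xyz":[0,0,0],"dr":[0,0,0]}]'
python3 - <<'E'
from station import viewer
import cv2
a=viewer.read_camera("scene")["image"];cv2.imwrite("pics/s4.png",cv2.resize(a[170:350,115:355],None,fx=3,fy=3))
E
```

```text
t: 9.35
tool_pos: [0.4341, 0.2566, 0.1374]
orientation: [0.0, 0.816, -0.578, 0.0]
force: [0.6, 1.0, -0.3]
grip_width: 0.0463
```

View pics/s4.png

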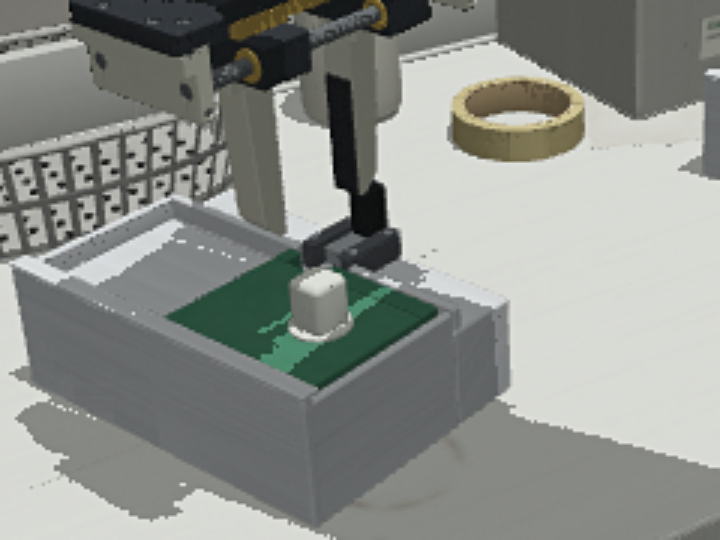

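The bolt knob rests at the outer end of its guides (~(370,205)), and the fingers straddle the lid knob (~(318,300)) from above. Next I'll descend and close.

```bash
python3 -m pendant '[{"jaw":46,"xyz":[0,0,15],"dr":[0,0,0]},{"jaw":46,"xyz":[0,0,18],"dr":[0,0,0]},{"jaw":46,"xyz":[0,0,14],"dr":[0,0,0]},{"jaw":46,"xyz":[0,0,7],"dr":[0,0,0]},{"jaw":46,"xyz":[0,0,0],"dr":[0,0,0]},{"jaw":46,"xyz":[0,0,0],"dr":[0,0,0]}]'; python3 -m pendant '[{"jaw":16,"xyz":[0,0,0],"dr":[0,0,0]},{"jaw":16,"xyz":[0,0,0],"dr":[0,0,0]},{"jaw":16,"xyz":[0,0,0],"dr":[0,0,0]},{"jaw":16,"xyz":[0,0,0],"dr":[0,0,0]},{"jaw":16,"xyz":[0,0,0],"dr":[0,0,0]},{"jaw":16,"xyz":[0,0,0],"dr":[0,0,0]}]'
```

```text
t: 9.9
tool_pos: [0.4344, 0.2564, 0.0839]
orientation: [0.0, 0.816, -0.578, -0.0]
force: [0.6, -0.5, 0.2]
grip_width: 0.0456
t: 10.4
tool_pos: [0.4341, 0.2572, 0.0841]
orientation: [-0.001, 0.816, -0.578, -0.0]
force: [-2.1, 5.1, 2.3]
grip_width: 0.0222
```

It gripped at 22 mm, and the y distance to the bolt is consistent with 26 mm drawn. Now slide along tool -y.

```bash
python3 -m pendant '[{"jaw":16,"xyz":[0,-3,0],"dr":[0,0,0]},{"jaw":16,"xyz":[0,-6,0],"dr":[0,0,0]},{"jaw":16,"xyz":[0,-8,0],"dr":[0,0,0]},{"jaw":16,"xyz":[0,-8,0],"dr":[0,0,0]},{"jaw":16,"xyz":[0,-8,0],"dr":[0,0,0]},{"jaw":16,"xyz":[0,-7,0],"dr":[0,0,0]},{"jaw":16,"xyz":[0,0,0],"dr":[0,0,0]}]'; python3 -m pendant '[{"jaw":16,"xyz":[0,-6,0],"dr":[0,0,0]},{"jaw":16,"xyz":[0,-8,0],"dr":[0,0,0]},{"jaw":16,"xyz":[0,-8,0],"dr":[0,0,0]},{"jaw":16,"xyz":[0,-8,0],"dr":[0,0,0]},{"jaw":16,"xyz":[0,-6,0],"dr":[0,0,0]},{"jaw":16,"xyz":[0,-3,0],"dr":[0,0,0]},{"jaw":16,"xyz":[0,-2,0],"dr":[0,0,0]},{"jaw":16,"xyz":[0,0,0],"dr":[0,0,0]},{"jaw":16,"xyz":[0,0,0],"dr":[0,0,0]}]'
```

```text
t: 10.98
tool_pos: [0.4726, 0.2712, 0.0841]
orientation: [-0.001, 0.816, -0.578, -0.0]
force: [-1.5, 7.8, 4.7]
grip_width: 0.0217
t: 11.73
tool_pos: [0.5105, 0.2849, 0.0841]
orientation: [-0.001, 0.816, -0.578, -0.001]
force: [-2.6, 10.7, 3.3]
grip_width: 0.0214
```

```bash
python3 -m pendant '[{"jaw":16,"xyz":[-1,-2,0],"dr":[0,0,0]},{"jaw":16,"xyz":[0,-1,0],"dr":[0,0,0]},{"jaw":16,"xyz":[0,-1,0],"dr":[0,0,0]},{"jaw":16,"xyz":[0,0,0],"dr":[0,0,0]}]'; python3 -m pendant '[{"jaw":16,"xyz":[0,-1,0],"dr":[0,0,0]},{"jaw":16,"xyz":[0,-1,0],"dr":[0,0,0]},{"jaw":16,"xyz":[0,0,0],"dr":[0,0,0]},{"jaw":16,"xyz":[0,0,0],"dr":[0,0,0]}]'
```

```text
t: 12.07
tool_pos: [0.514, 0.2863, 0.0841]
orientation: [-0.0, 0.816, -0.578, -0.0]
force: [-3.2, 3.4, 5.6]
grip_width: 0.0218
t: 12.4
tool_pos: [0.5142, 0.2863, 0.0841]
orientation: [0.002, 0.816, -0.578, -0.001]
force: [-20.4, -3.3, 15.3]
grip_width: 0.0216
```

It stopped at 85.2 mm of travel. I'll relax, release and retreat.

```bash
python3 -m pendant '[{"jaw":16,"xyz":[0,1.5,0],"dr":[0,0,0]},{"jaw":16,"xyz":[0,0,0],"dr":[0,0,0]},{"jaw":46,"xyz":[0,0,0],"dr":[0,0,0]},{"jaw":46,"xyz":[0,0,0],"dr":[0,0,0]},{"jaw":46,"xyz":[0,0,0],"dr":[0,0,0]},{"jaw":46,"xyz":[0,0,0],"dr":[0,0,0]},{"jaw":46,"xyz":[0,0,-10],"dr":[0,0,0]},{"jaw":46,"xyz":[0,0,-25],"dr":[0,0,0]},{"jaw":46,"xyz":[0,0,-30],"dr":[0,0,0]},{"jaw":46,"xyz":[0,0,-30],"dr":[0,0,0]},{"jaw":46,"xyz":[0,0,-30],"dr":[0,0,0]},{"jaw":46,"xyz":[0,0,-15],"dr":[0,0,0]},{"jaw":46,"xyz":[0,0,0],"dr":[0,0,0]},{"jaw":46,"xyz":[0,0,0],"dr":[0,0,0]},{"jaw":46,"xyz":[0,0,0],"dr":[0,0,0]}]'
python3 - <<'E'
from h import *
from station import manip,viewer
import cv2
s=manip.state();c=viewer.read_camera("wrist");c=wristcam(c,s);np.save("w5.npy",c["pose"])
cv2.imwrite("pics/w5.png",cv2.convertScaleAbs(c["image"],alpha=1.4))
a=viewer.read_camera("scene")["image"];cv2.imwrite("pics/s5.png",cv2.resize(a[200:350,115:315],None,fx=4,fy=4,interpolation=cv2.INTER_CUBIC))
E
```

```text
t: 13.65
tool_pos: [0.514, 0.2858, 0.2221]
orientation: [0.001, 0.816, -0.578, -0.0]
force: [-0.3, -0.3, -0.7]
grip_width: 0.0462
```

View pics/w5.png

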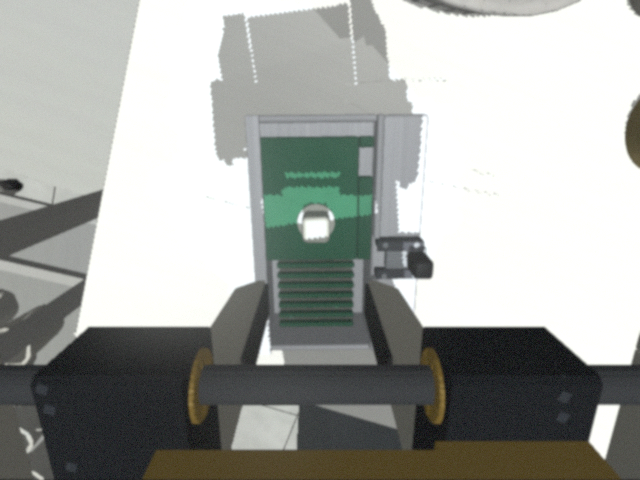

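View pics/s5.png

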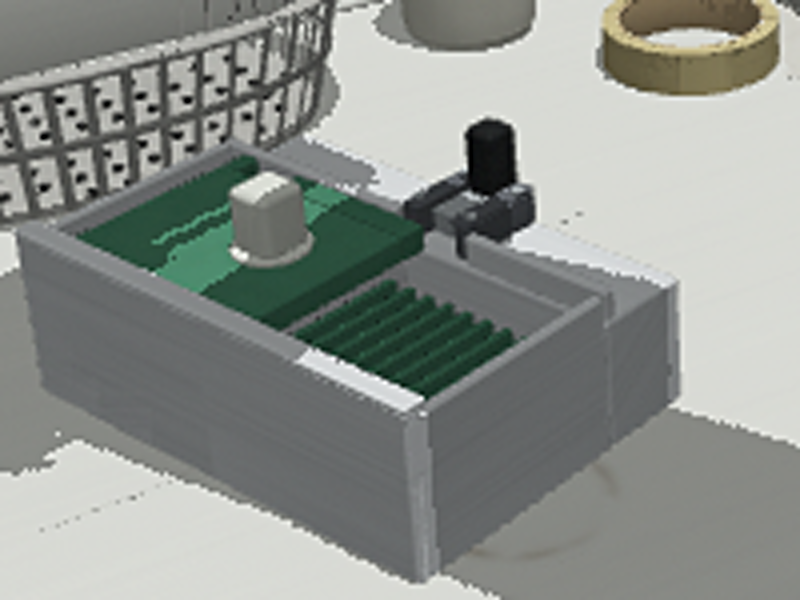

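The lid is over the rear deck and the sachets are exposed (wrist view, (316,295)). The lid knob is at (316,228), and the bolt knob is at (420,263), at the outer end of its guides. One more check before handing in.

Run:
```python
from h import *
from station import manip,viewer
import cv2
c=viewer.read_camera("wrist");c["pose"]=np.load("w5.npy")
L=onz(c,316,228,.1);B=onz(c,421,268,.1);ex=np.array([.942,.337])
print(L,(L[:2]-[.4341,.2572])@ex,B)
a=viewer.read_camera("top")["image"];cv2.imwrite("pics/t6.png",a)
s=manip.state();print(s["t"],s["force"])
```

```text
[0.51504418 0.28630469 0.1       ] 0.08605769810981351 [0.51147613 0.19433693 0.1       ]
13.85 [ 0.11668237 -0.2618168  -0.37007706]
```

View pics/t6.png

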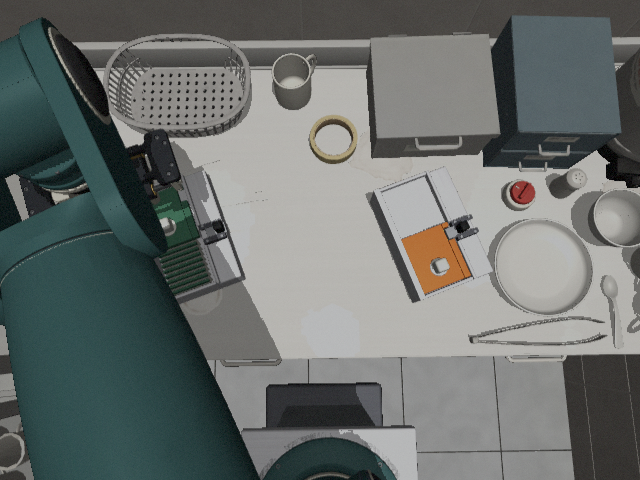

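Run:
```python
from h import *
from station import viewer
import cv2
im=cv2.imread("pics/w5.png")[215:295,360:450].copy()
cv2.imwrite("pics/w5z.png",cv2.resize(im,None,fx=7,fy=7,interpolation=cv2.INTER_CUBIC))
c=viewer.read_camera("wrist");P=np.load("w5.npy");f=240/np.tan(np.radians(c["fovy"])/2)
for p in [(.5098,.1902,.1),(.5115,.1943,.1)]:
    q=P[:3,:3].T@(np.array(p)-P[:3,3]); u,v=c["cx"]+f*q[0]/-q[2], c["cy"]-f*q[1]/-q[2]; print(u,v,(u-360)*7,(v-215)*7)
```

```text
424.8100901963336 271.37421697089155 453.67063137433513 394.61951879624087
421.05341913732195 267.98816373653864 427.37393396125367 370.91714615577047
```

View pics/w5z.png

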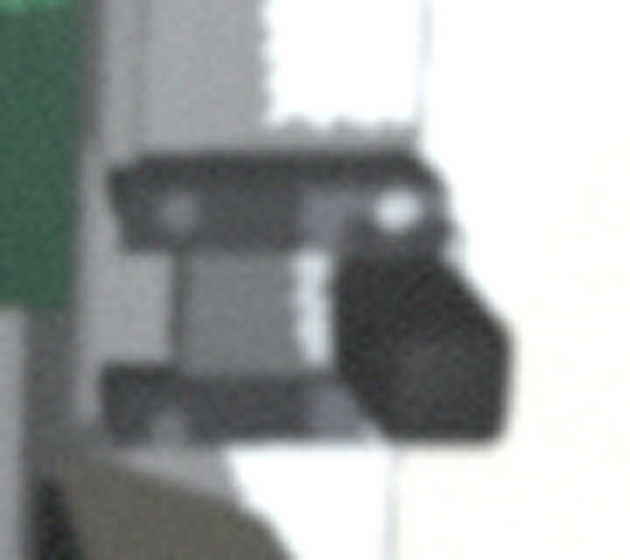

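The bolt knob's top face is at about (448,385) in the crop, predicted (454,395). That is within about 2 mm of the stop position. Handing in.

```bash
python3 -c "
from station import manip
print(manip.close_job())"
```

```text
the job is handed in; nothing more can be done
None
```

I drew the green caddy's bolt back to its hard stop, then slid the green lid open to its stop. The gripper ended about 12 cm clear of everything, and the job took about 14 s.

- **Bolt:** it reached the same stop twice, once gripped and once pushed without gripping. The pull measured only 20–23 mm, short of the expected 26. I put the difference down to the first grip shifting the knob a little. The lid knob's position fits a bolt drawn the full 26 mm, and the pictures show the tongue well clear of the lid.
- **Lid:** it stopped after 85.2 mm of measured travel. The wrist camera gave about 86 mm after release, and the sachets are exposed.
- **Orange caddy:** never touched; it looks unchanged in the last top picture.
- **Forces:** the highest wrist force I read was about 36 N, while pressing the bolt against its stop.

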